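# Pack the check standards into the calibration caddy

### The job

Pack the four check standards into the grey caddy for calibration, each set upright and flat in the recess cut for it: the dark setting master in the large round recess (blue floor), the brass weight in the small round one (yellow), the V-block from the open bench, groove up, in the square one (green) and the tall setting block in the oblong one (red). Set each down gently, do not drop it; leave the bright silver bush and the steel weight standing where they are, they do not belong to the set.

Things in the scene. Friction and masses are not known exactly. Their poses are not given: they have to be found in the camera images.
- master: Setting master to be packed: almost black stepped bush with a bore, 56 mm diameter up to 35 mm height, 48 mm diameter above that, 53 mm high, about 0.5 kg. Loose, stands upright on the bench; origin: centre of its underside, z up.
- brass_weight: Test weight to be packed: brass coloured (yellow) cylinder 28 mm diameter and 32 mm high, with a 16 mm knob above it, 45 mm high in all, about 0.2 kg. Loose, stands upright on the bench; origin: centre of its underside, z up.
- v_block: V-block to be packed (on the open bench, not one of those under the shelf): grey steel block 40 (x) x 44 (y) x 34 (z) mm with a V-groove along x in its top; grasp the plain sides, 44 mm apart along y. About 0.36 kg. Loose, stands upright on the bench; origin: centre of its underside, z up.
- setting_block: Setting block to be packed: upright grey steel plate-like block, 12 (x) x 36 (y) x 78 (z) mm, with a dark line across it at two thirds of its height; about 0.24 kg; topples easily. Loose, stands upright on the bench; origin: centre of its underside, z up.
- bright_master: Look-alike that stays: bush of the same shape and size as the setting master, but bright silver, not dark. Loose, stands upright on the bench; origin: centre of its underside, z up.
- steel_weight: Look-alike that stays: weight of the same shape and size as the brass one, but silver-grey steel, not brass. Loose, stands upright on the bench; origin: centre of its underside, z up.
- insert_blue: Black foam insert 91x91x12 mm with a blue-floored large round recess, 72 mm diameter, for the dark setting master, 6 mm deep, in its centre. One of four fixed 2x2 (94 mm pitch, order varies) in a fixed grey caddy 198x198 mm, 3 mm walls, rim 16 mm above the bench. Origin: centre of its underside, 3 mm above the bench; recess floor 6 mm, top 12 mm above origin. z up, x and y along the edges.
- insert_yellow: Black foam insert 91x91x12 mm with a yellow-floored small round recess, 46 mm diameter, for the brass weight, 6 mm deep, in its centre. One of four fixed 2x2 (94 mm pitch, order varies) in a fixed grey caddy 198x198 mm, 3 mm walls, rim 16 mm above the bench. Origin: centre of its underside, 3 mm above the bench; recess floor 6 mm, top 12 mm above origin. z up, x and y along the edges.
- insert_green: Black foam insert 91x91x12 mm with a green-floored nearly square recess, 56 (x) x 60 (y) mm, for the V-block (x along x), 6 mm deep, in its centre. One of four fixed 2x2 (94 mm pitch, order varies) in a fixed grey caddy 198x198 mm, 3 mm walls, rim 16 mm above the bench. Origin: centre of its underside, 3 mm above the bench; recess floor 6 mm, top 12 mm above origin. z up, x and y along the edges.
- insert_red: Black foam insert 91x91x12 mm with a red-floored oblong recess, 28 (x) x 52 (y) mm, for the setting block (x along x, either way round), 6 mm deep, in its centre. One of four fixed 2x2 (94 mm pitch, order varies) in a fixed grey caddy 198x198 mm, 3 mm walls, rim 16 mm above the bench. Origin: centre of its underside, 3 mm above the bench; recess floor 6 mm, top 12 mm above origin. z up, x and y along the edges.
Mind the look-alikes: they are no part of the job. What is shaped like the steel_weight but orange is not meant.

How it is judged:
By the outcome, as a careful person would: the job done as asked, in the order asked, and still so for the second after the job is handed in, with the robot touching nothing.
It also fails if it takes over 109 s, if anything falls off the work surface, if the arm or the gripper's body presses on something with over 40 N, if the wrist force passes 120 N, or if a joint passes its speed limit or range.

### The arm

A 6-joint arm with a two-finger parallel gripper is mounted at the origin on a cart in front of the work surface, level with it; the furniture and walls round the work are solid. World frame = base frame: x ahead of the robot, y to its left, z up, the work surface at z = 0. Lengths are in m, angles in rad, forces in N, time in s.
With the tool pointing down it reaches from about 0.375 to 0.9 m from the base axis. Payload 3.1 kg.
Tool frame: the origin (TCP) lies at the very end of the fingers, on their centre line; the grasp point (between the pads) lies 19 mm behind it (manip.grasp_offset is the distance from the TCP to the grasp point, in m); x points along the fingers, z is the direction in which the jaws open and shut, and the axes are right-handed (so a half turn about x gives the same grasp; the last joint's range is limited). The gripper opens to 85 mm and grips with 20 to 120 N. Pads are 22 mm wide; open, the fingers measure 114 mm over their backs; the gripper's body (76 mm by 85 mm) begins 54 mm behind the grasp point. The pads swing forward as they close: fully open they stand 13 mm farther back than shut.
Start: joints at [1.067, 0.527, 1.433, -0, 1.181, -0.178], TCP at [0.199, 0.592, 0.231] pointing down, gripper open.
Joint ranges: [-3.08, 3.08], [-0.75, 2.2], [0.22, 2.44], [-1.43, 4.57], [0, 2.65], [-2.85, 2.85]. Speed limits (rad/s): [2.79, 2.79, 3.14, 3.14, 3.14, 3.14].

### API

Orientations are given as a unit quaternion [x, y, z, w].
In Python, from station import manip gives the robot as it stands.
- The arm moves only by the tool send_rows, never from a script. Its argument "steps" is a list that holds one entry, the list of rows, each a list of 5 numbers: the closure, from 0 (fully open) to 1 (shut), then the shift along the world's x, y, z in m, then the turn about the world's z in rad. A call has 1 to 8 rows; each row is the pose to reach, as a shift and turn from the pose commanded when the call began; what a row does not reach only later rows make up. A row lasts 1/8 s, in which the tool goes at most 62.5 mm and 10.7 degrees, less where a joint would pass 70% of its speed; a pose out of reach is approached as far as the arm can. A call with a gripper value outside its range is refused whole. The fingers move at their own pace and stop on an object; "grip_force" is the grip in N (left out, the last holds). Time passes only in rows, so rows that repeat a pose let the fingers close. It gives the time, the measured TCP pose, the force and the opening at its end, in the units of the state.
- manip.sense(): the state, without advancing time (a new reading comes with each control period).
- manip.snapshot(name): name is "side" or "top" or "wrist"; returns the picture (480x640x3 uint8, red, green, blue); there is no depth.
- manip.camera_params(name): a dict with "fx", "fy", "cx", "cy" (pixels), "T" (4x4, takes a point from camera to world coordinates); the wrist camera has in their place "tool_from_camera" (4x4, takes a point from camera to tool coordinates, whose origin is the TCP and whose axes are the tool frame's). Camera axes: x right, y down, z forward; pixel columns grow to the right and rows downward; lengths in m; the calibration is good to about 2 mm. The wrist camera is an equidistant fisheye: a pixel r from the principal point sees the ray r / f radians off the axis. A picture is of the moment at which its call begins: read the wrist's pose just before it. camera_params takes no time and is no camera call.
- manip.sign_off(): hands the job in, once; it reports no verdict.
The state is a dict: "t": time; "q": joint angles; "qd": joint speeds; "tau": joint torques, N m; "tcp_pos": TCP position; "tool_rot": TCP orientation; "force": force on the tool from outside, world axes, zero at the start; "ft_torque": the same for the moment, N m; "finger_gap": opening from 0.0 (shut) to 1.0 (fully open).
Only numpy, scipy, OpenCV 4.12 (cv2) and the standard library are available. Lean on these libraries where they do the work, as an engineer would, in place of code of your own. Each camera call takes 0.05 s, during which the arm holds its last target.

## Working session

There is one attempt and no reset: what is moved stays moved. The work goes in short steps, Python scripts to look and compute and a tool call to move; the robot and the scene stay as the last step left them, time stands still between calls to the robot, and variables do not carry over. Pictures are saved under pics/ and viewed, and the job is handed in when it is done.

Besides the shell and the picture viewer there is one more tool, called after "Call:" by a JSON object that holds its "method" and its "body", one argument or row to a line. send_rows: Moves the arm, as the interface text tells. Its arguments: {"type":"object","properties":{"steps":{"type":"array","items":{"type":"array","items":{"type":"array","items":{"type":"number"}}}},"grip_force":{"type":"number"}},"required":["steps"]}

```bash
mkdir -p pics; ls; python3 - <<'E'
from station import manip
import cv2
s=manip.sense(); print(s)
for n in("top","side","wrist"):
    cv2.imwrite(f"pics/{n}0.png",manip.snapshot(n)[:,:,::-1]); print(n,manip.camera_params(n))
print(manip.grasp_offset)
E
```

```text
pics
{'t': 0.0, 'q': array([ 1.06749706e+00,  5.28484166e-01,  1.43391135e+00, -7.95510925e-06,
        1.18138861e+00, -1.78459796e-01]), 'qd': array([ 0.00184077,  0.0017019 ,  0.00185624,  0.00071997,  0.00327818,
       -0.00024164]), 'tau': array([-3.91332997e-04, -4.42336786e+01, -1.78028351e+01, -1.67706944e-04,
        8.26024421e-03,  1.31818439e-05]), 'tcp_pos': array([0.19907093, 0.5916905 , 0.23031968]), 'tool_rot': array([-0.41290231,  0.57497014,  0.41223125,  0.57357337]), 'force': array([ 0.76391014,  0.2527045 , -0.01753011]), 'ft_torque': array([-0.03012387,  0.00362865, -0.0026167 ]), 'finger_gap': 0.997458658421654}
top {'fx': 445.530020946824, 'fy': 445.530020946824, 'cx': 315.2286415071727, 'cy': 233.25020161172395, 'T': array([[-1.26347319e-02, -9.94140736e-01,  1.07352511e-01,
         4.05374971e-01],
       [-9.99877743e-01,  1.35502727e-02,  7.80317890e-03,
         4.83191493e-04],
       [-9.21211381e-03, -1.07240795e-01, -9.94190399e-01,
         1.20150259e+00],
       [ 0.00000000e+00,  0.00000000e+00,  0.00000000e+00,
         1.00000000e+00]])}
side {'fx': 478.321209026549, 'fy': 478.321209026549, 'cx': 323.74185741058113, 'cy': 242.23880234065132, 'T': array([[-0.99984611,  0.01087279, -0.01376747,  0.54062031],
       [ 0.01678795,  0.36523123, -0.93076545,  0.92186346],
       [-0.00509171, -0.93085334, -0.36535755,  0.39847676],
       [ 0.        ,  0.        ,  0.        ,  1.        ]])}
wrist {'fx': 371.64829954431775, 'fy': 371.64829954431775, 'cx': 322.2621553729508, 'cy': 241.24247156789605, 'tool_from_camera': array([[-6.52183424e-04, -3.04855970e-01,  9.52398242e-01,
        -1.42764309e-01],
       [-9.16577180e-04, -9.52397863e-01, -3.04856476e-01,
         7.67424255e-02],
       [ 9.99999367e-01, -1.07176884e-03,  3.41714073e-04,
        -1.40898685e-04],
       [ 0.00000000e+00,  0.00000000e+00,  0.00000000e+00,
         1.00000000e+00]])}
0.0187
```

View pics/top0.png

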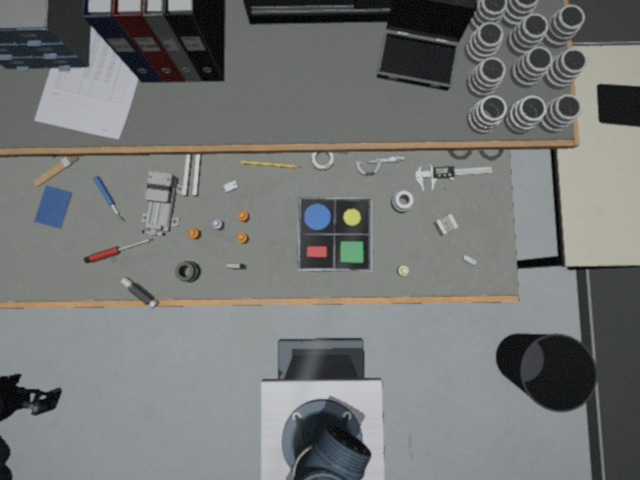

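View pics/side0.png

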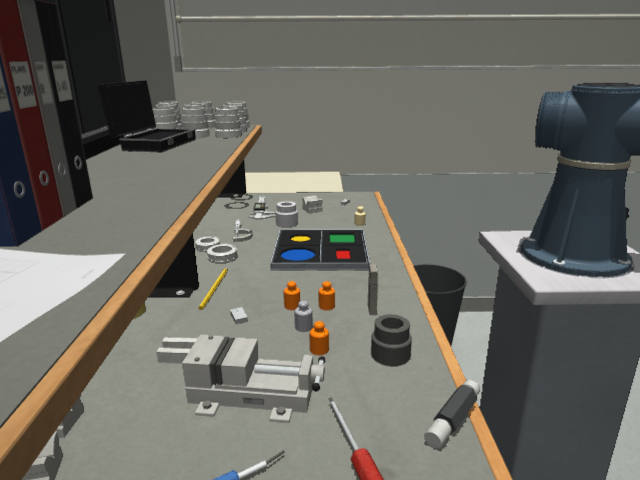

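View pics/wrist0.png

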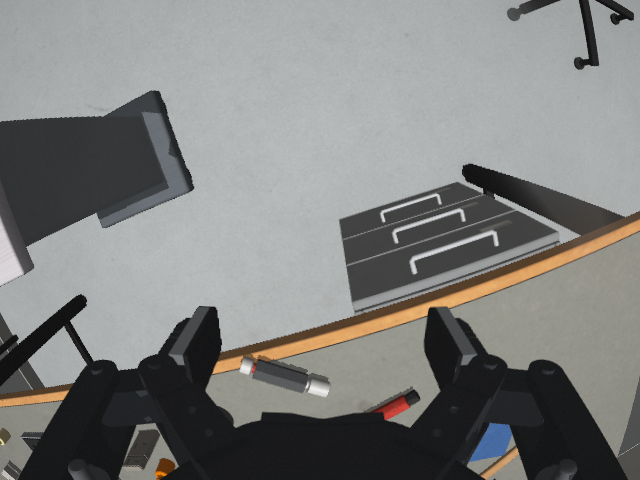

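```bash
cat > h.py <<'E'
import numpy as np,cv2
from station import manip
def ray(n,u,v):
    p=manip.camera_params(n);T=p["T"]
    d=T[:3,:3]@np.array([(u-p["cx"])/p["fx"],(v-p["cy"])/p["fy"],1]); return T[:3,3],d
def pt(n,u,v,z):
    o,d=ray(n,u,v); return o+d*(z-o[2])/d[2]
def proj(n,P):
    p=manip.camera_params(n);T=p["T"];c=T[:3,:3].T@(np.asarray(P)-T[:3,3])
    return p["fx"]*c[0]/c[2]+p["cx"],p["fy"]*c[1]/c[2]+p["cy"]
def crop(img,u0,v0,w,h,s,name):
    c=cv2.resize(img[v0:v0+h,u0:u0+w],None,fx=s,fy=s,interpolation=cv2.INTER_CUBIC); cv2.imwrite(name,c)
E
python3 - <<'E'
from h import *
i=cv2.imread("pics/top0.png")
crop(i,165,175,130,110,6,"pics/c1.png")
crop(i,290,180,200,110,4,"pics/c2.png")
E
```

```text
(no output)
```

View pics/c1.png

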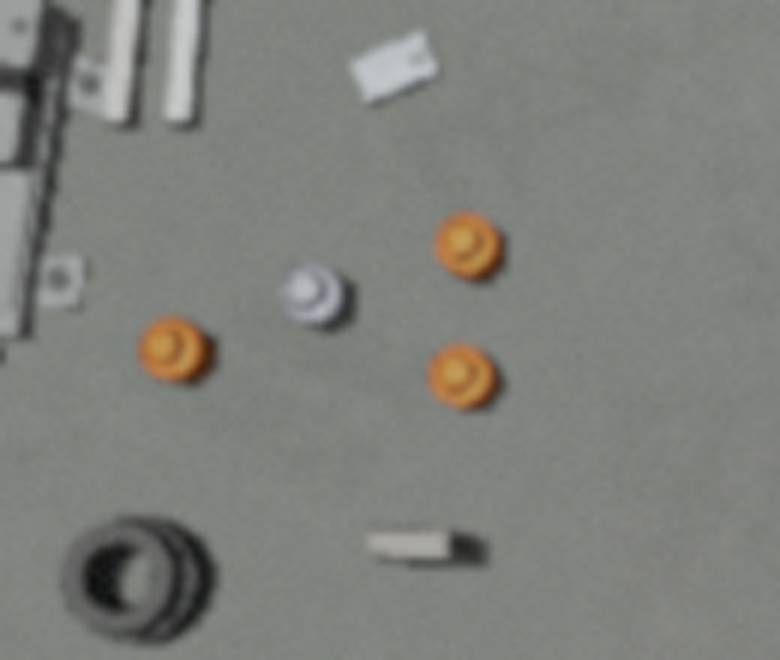

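View pics/c2.png

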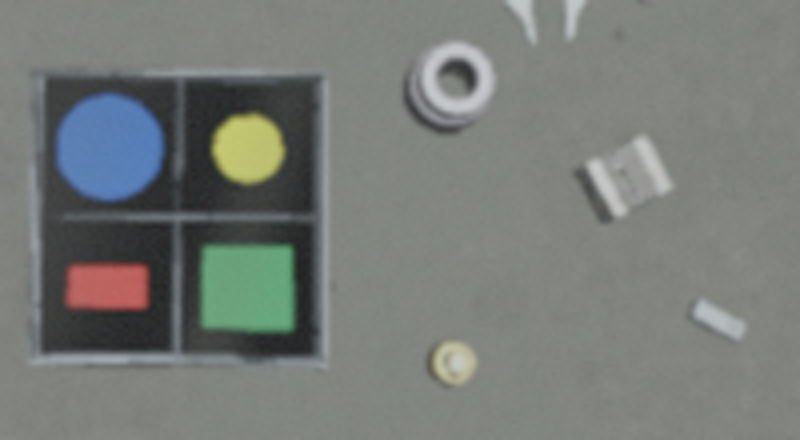

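```bash
python3 - <<'E'
from h import *
np.set_printoptions(precision=4,suppress=True)
i=cv2.imread("pics/side0.png")
crop(i,265,220,160,160,5,"pics/s1.png"); crop(i,215,185,180,95,4,"pics/s2.png")
for n,u,v,z in [("master",125/6+165,577/6+175,.053),("brass",455/4+290,362/4+180,.045),("vb",628/4+290,176/4+180,.034),("set",409/6+165,545/6+175,.078),
 ("blue",110/4+290,147/4+180,.009),("yel",248.5/4+290,149/4+180,.009),("red",108/4+290,287/4+180,.009),("green",248/4+290,288/4+180,.009),
 ("c00",30/4+290,72/4+180,.016),("c10",328/4+290,72/4+180,.016),("c01",30/4+290,365/4+180,.016),("c11",328/4+290,368/4+180,.016),("bright",457/4+290,82/4+180,.053),("steel",305/6+165,290/6+175,.045),("shelf?",400,148,0.25),("orange",458/6+165,374/6+175,.045),("ora2",165/6+165,346/6+175,.045)]:
    P=pt("top",u,v,z); print(n,P,"side px",np.array(proj("side",P)))
E
```

```text
master [0.4357 0.3441 0.053 ] side px [393.4411 320.887 ]
brass [ 0.4304 -0.2178  0.045 ] side px [361.0352 206.7413]
vb [ 0.5512 -0.3378  0.034 ] side px [312.7908 198.023 ]
set [0.4469 0.2172 0.078 ] side px [375.3303 266.9092]
blue [0.5789 0.0031 0.009 ] side px [298.9233 255.3927]
yel [ 0.5762 -0.0903  0.009 ] side px [301.402  239.2571]
red [0.4842 0.0057 0.009 ] side px [344.3985 255.3668]
green [ 0.4823 -0.088   0.009 ] side px [342.8837 239.1835]
c00 [0.6298 0.0565 0.016 ] side px [272.2004 262.9745]
c10 [ 0.6269 -0.1445  0.016 ] side px [280.5192 228.4969]
c01 [0.4326 0.0581 0.016 ] side px [372.0271 262.1687]
c11 [ 0.4281 -0.1393  0.016 ] side px [364.6764 228.364 ]
bright [ 0.6122 -0.2238  0.053 ] side px [288.0185 203.6749]
steel [0.56   0.2699 0.045 ] side px [305.2213 301.4856]
shelf? [ 0.6933 -0.18    0.25  ] side px [248.1114 125.7047]
orange [0.5222 0.2027 0.045 ] side px [328.6447 281.8726]
ora2 [0.5362 0.3308 0.045 ] side px [321.1561 321.8904]
```

View pics/s1.png

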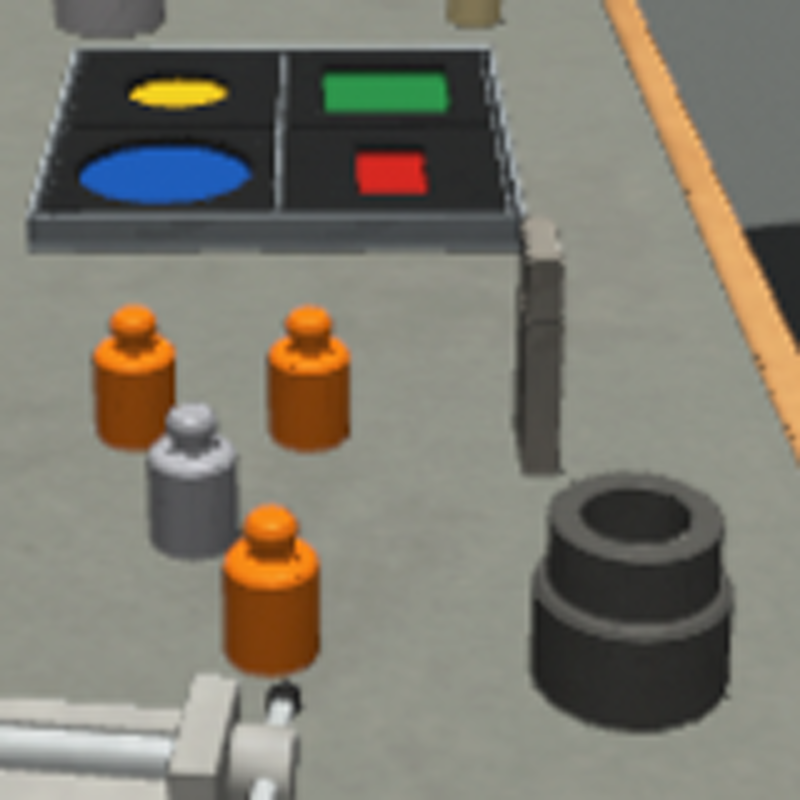

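View pics/s2.png

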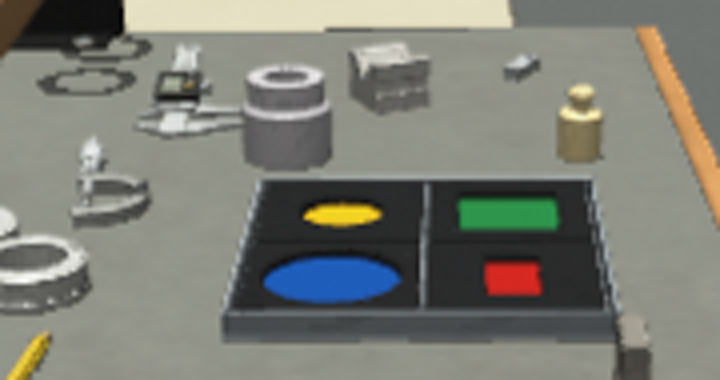

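```bash
cat >> h.py <<'E'
def tri(a,b):
    o1,d1=ray("top",*a);o2,d2=ray("side",*b)
    d1=d1/np.linalg.norm(d1);d2=d2/np.linalg.norm(d2)
    s,t=np.linalg.lstsq(np.stack([d1,-d2],1),o2-o1,rcond=None)[0]
    p,q=o1+s*d1,o2+t*d2
    return (p+q)/2,np.linalg.norm(p-q)
E
python3 - <<'E'
from h import *
from scipy.spatial.transform import Rotation as R
np.set_printoptions(precision=4,suppress=True)
print("shelf end",tri((578,144),(262,126)))
print("blue",tri((317.5,216.75),(298,254.8)),"yel",tri((352.1,217.25),(300.6,238.6)),"red",tri((317,251.75),(343.2,254.6)),"green",tri((352,252),(342.2,238.6)))
print("master",tri((185.8,271.2),(392.4,323.6)))
print("set",tri((233.2,265.8),(373,268)))
print("brass",tri((403.75,270.5),(215+581/4,185+90/4)))
s=manip.sense(); r=R.from_quat(s["tool_rot"]).as_matrix(); print(r)
E
```

```text
shelf end (array([ 0.7112, -0.6024,  0.1925]), np.float64(0.005141712478836548))
blue (array([0.5798, 0.0031, 0.0102]), np.float64(0.002065837615789316)) yel (array([ 0.577 , -0.0902,  0.0105]), np.float64(0.0019927923457202265)) red (array([0.4854, 0.0056, 0.0106]), np.float64(0.0026145964112518215)) green (array([ 0.483 , -0.088 ,  0.0104]), np.float64(0.0016534503963851913))
master (array([0.4364, 0.3451, 0.0493]), np.float64(0.0014252066242715934))
set (array([0.4488, 0.2173, 0.076 ]), np.float64(0.003569279717374715))
brass (array([ 0.4313, -0.2184,  0.0428]), np.float64(0.001819289131560648))
[[-0.0008 -0.9477  0.3191]
 [-0.0014  0.3191  0.9477]
 [-1.      0.0003 -0.0016]]
```

Call:
{"method": "send_rows", "body": {
  "steps": [
    [[0, 0.04, -0.04, 0, 0], [0, 0.08, -0.085, -0.02, 0], [0, 0.12, -0.125, -0.04, 0], [0, 0.16, -0.167, -0.07, 0], [0, 0.2, -0.21, -0.09, 0], [0, 0.237, -0.248, -0.11, 0], [0, 0.237, -0.248, -0.11, 0], [0, 0.237, -0.248, -0.11, 0]]
  ],
  "grip_force": 40
}}

```text
t: 1.15
tcp_pos: [0.4361, 0.3442, 0.1211]
tool_rot: [-0.412, 0.575, 0.412, 0.574]
force: [-0.4, -0.6, 0.6]
finger_gap: 0.997
```

```bash
cat >> h.py <<'E'
from scipy.spatial.transform import Rotation as R
def snap(name):
    s=manip.sense(); i=manip.snapshot("wrist"); cv2.imwrite(name,i[:,:,::-1])
    np.savez(name+".npz",p=s["tcp_pos"],q=s["tool_rot"]); m=R.from_quat(s["tool_rot"]).as_matrix()
    print("t",s["t"],"tcp",s["tcp_pos"],"jaw yaw",np.degrees(np.arctan2(m[1,2],m[0,2])),"F",s["force"],"gap",s["finger_gap"])
def wT(name):
    d=np.load(name+".npz"); T=np.eye(4);T[:3,:3]=R.from_quat(d["q"]).as_matrix();T[:3,3]=d["p"]
    return T@manip.camera_params("wrist")["tool_from_camera"]
def wpt(name,u,v,z):
    p=manip.camera_params("wrist");T=wT(name)
    x,y=u-p["cx"],v-p["cy"];r=np.hypot(x,y);th=r/p["fx"]
    d=T[:3,:3]@np.array([np.sin(th)*x/r,np.sin(th)*y/r,np.cos(th)])
    return T[:3,3]+d*(z-T[2,3])/d[2]
def wproj(name,P):
    p=manip.camera_params("wrist");T=wT(name);c=T[:3,:3].T@(np.asarray(P)-T[:3,3])
    rr=np.hypot(c[0],c[1]);th=np.arctan2(rr,c[2]);return p["cx"]+p["fx"]*th*c[0]/rr,p["cy"]+p["fx"]*th*c[1]/rr
np.set_printoptions(precision=4,suppress=True)
E
python3 -c "
from h import *
snap('pics/w1.png')"
```

```text
t 1.15 tcp [0.4361 0.3442 0.1211] jaw yaw 71.33363396245335 F [-0.3594 -0.615   0.5737] gap 0.9974317145842224
```

View pics/w1.png

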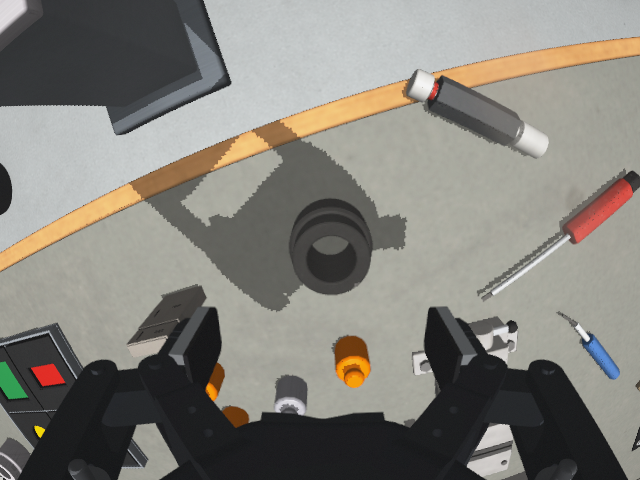

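```bash
python3 -c "
from h import *
n='pics/w1.png'
print(wpt(n,332,258,.053), wpt(n,294,258,.053),wpt(n,370,258,.053))
print(wproj(n,[.4364,.345,.053]), wproj(n,[.4364,.345,.0]))
i=cv2.imread(n); crop(i,270,180,130,130,5,'pics/w1c.png'); crop(i,110,260,140,110,5,'pics/w1d.png')"
```

```text
[0.4393 0.3493 0.053 ] [0.4319 0.3275 0.053 ] [0.4467 0.3712 0.053 ]
(np.float64(323.7798124242982), np.float64(255.92670145676038)) (np.float64(323.4821660674199), np.float64(231.44727568229422))
```

View pics/w1c.png

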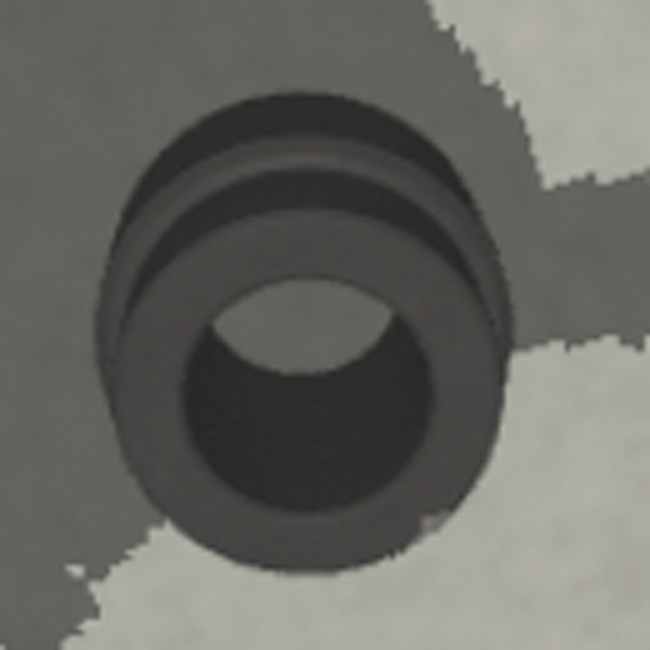

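View pics/w1d.png

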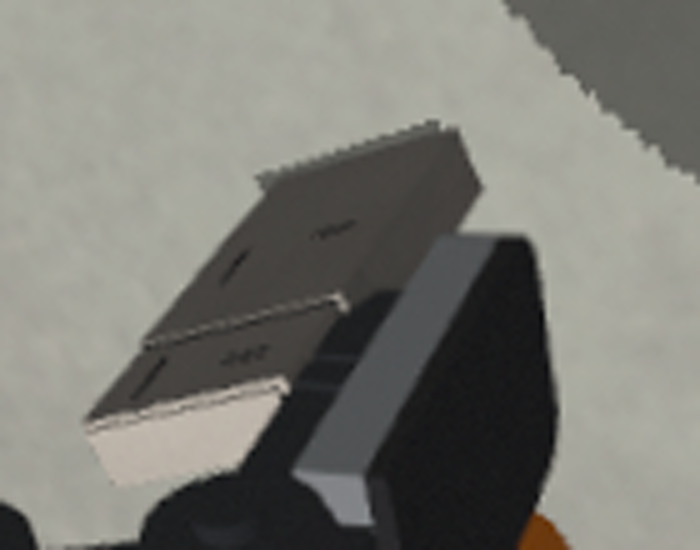

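```bash
python3 -c "
from h import *
n='pics/w1.png'
print('red',wpt(n,48,375,.009),'base edges set', wpt(n,110+460/5,260+128/5,0),wpt(n,110+262/5,260+182/5,0),wpt(n,110+482/5,260+188/5,0),'top',wpt(n,110+85/5,260+432/5,.078),wpt(n,110+282/5,260+392/5,.078))
print(pt('side',392.4,323.6,.053),'base bottom side',pt('side',265+632/5,220+728/5,0))
print('orange knob',wpt(n,354,378,.045),'steel',pt('side',265+192/5,220+415/5,.045))
"
```

```text
red [0.4904 0.0049 0.009 ] base edges set [0.4478 0.2375 0.    ] [0.4463 0.1982 0.    ] [0.4587 0.2364 0.    ] top [0.4476 0.2029 0.078 ] [0.4491 0.2361 0.078 ]
[0.4382 0.3512 0.053 ] base bottom side [0.4404 0.3735 0.    ]
orange knob [0.538  0.3344 0.045 ] steel [0.5627 0.2746 0.045 ]
```

Call:
{"method": "send_rows", "body": {
  "steps": [
    [[0, 0.003, 0.005, -0.03, 0], [0, 0.003, 0.005, -0.06, 0], [0, 0.003, 0.005, -0.085, 0], [0, 0.003, 0.005, -0.105, 0], [0, 0.003, 0.005, -0.113, 0], [0.2, 0.003, 0.005, -0.113, 0], [0.5, 0.003, 0.005, -0.113, 0], [0.6, 0.003, 0.005, -0.113, 0]]
  ],
  "grip_force": 40
}}

```text
t: 2.2
tcp_pos: [0.4392, 0.3495, 0.0096]
tool_rot: [-0.413, 0.574, 0.413, 0.574]
force: [-2.9, 0.8, 6.2]
finger_gap: 0.629
```

Call:
{"method": "send_rows", "body": {
  "steps": [
    [[0.7, 0, 0, 0, 0], [0.7, 0, 0, 0, 0], [0.7, 0, 0, 0, 0]]
  ]
}}

```text
t: 2.58
tcp_pos: [0.4392, 0.3495, 0.0096]
tool_rot: [-0.413, 0.574, 0.413, 0.574]
force: [-3.2, 0.7, 5.6]
finger_gap: 0.63
```

```bash
python3 -c "
from h import *
snap('pics/w2.png')"
```

```text
t 2.575 tcp [0.4392 0.3495 0.0096] jaw yaw 71.40935265781613 F [-3.1958  0.7076  5.6001] gap 0.6303716981929971
```

View pics/w2.png

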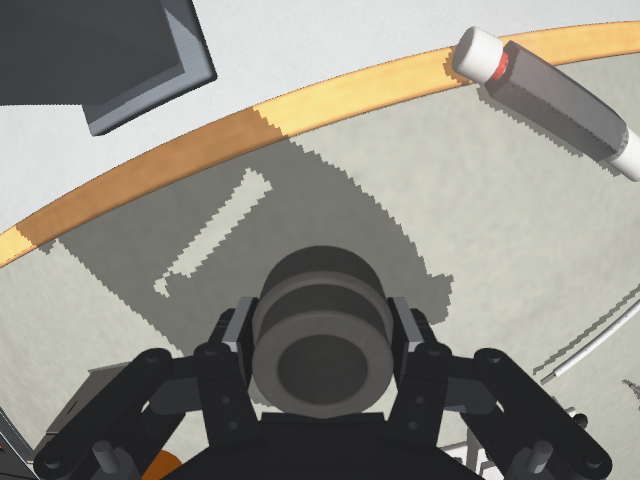

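Call:
{"method": "send_rows", "body": {
  "steps": [
    [[0.7, 0, 0, 0.01, 0], [0.7, 0, 0, 0.04, 0], [0.7, 0, 0, 0.08, 0], [0.7, 0, 0, 0.115, 0], [0.7, 0.02, -0.03, 0.12, 0], [0.7, 0.05, -0.08, 0.12, 0], [0.7, 0.07, -0.13, 0.12, 0], [0.7, 0.09, -0.18, 0.12, 0]]
  ]
}}

```text
t: 3.62
tcp_pos: [0.5295, 0.1677, 0.1281]
tool_rot: [-0.412, 0.574, 0.413, 0.574]
force: [1.1, -0.1, -6.3]
finger_gap: 0.629
```

Call:
{"method": "send_rows", "body": {
  "steps": [
    [[0.7, 0.015, -0.04, 0, 0.08], [0.7, 0.03, -0.08, 0, 0.16], [0.7, 0.04, -0.12, -0.01, 0.24], [0.7, 0.05, -0.15, -0.02, 0.3], [0.7, 0.05, -0.166, -0.03, 0.3], [0.7, 0.05, -0.166, -0.03, 0.3]]
  ]
}}

```text
t: 4.38
tcp_pos: [0.5777, 0.0029, 0.0971]
tool_rot: [-0.492, 0.508, 0.494, 0.506]
force: [-0.4, 0.4, -5.8]
finger_gap: 0.629
```

```bash
python3 -c "
from h import *
snap('pics/w3.png')"
```

```text
t 4.375 tcp [0.5777 0.0029 0.0971] jaw yaw 88.40997742449571 F [-0.3881  0.4088 -5.8103] gap 0.6287708747233168
```

View pics/w3.png

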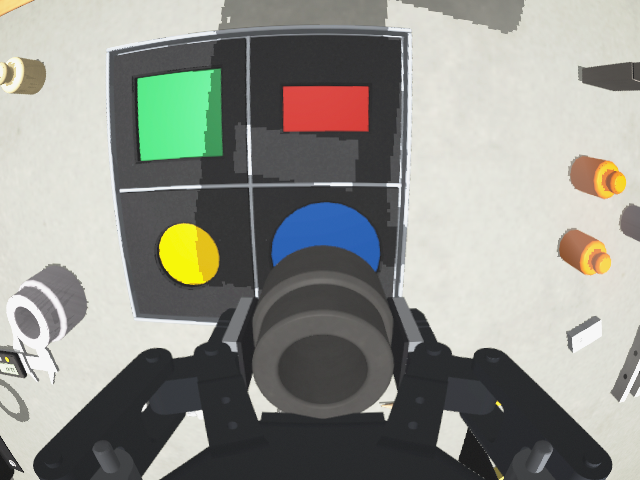

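```bash
python3 -c "
from h import *
n='pics/w3.png'
for a in [('yel',189,254),('yl',158,254),('yr',219,256),('redc',326,109),('r1',283,87),('r2',368,87),('r3',283,131),('r4',368,131),('green',180,115),('blueT',325,202),('blueL',271,250),('blueR',381,250)]: print(a[0],wpt(n,a[1],a[2],.009))
# rim corners
for a in [(108,50),(411,32),(136,320)]: print(wpt(n,*a,.016))
i=cv2.imread(n); crop(i,100,20,320,250,2.5,'pics/w3c.png')"
```

```text
yel [ 0.581  -0.0895  0.009 ]
yl [ 0.5805 -0.1136  0.009 ]
yr [ 0.5829 -0.0677  0.009 ]
redc [0.49   0.0073 0.009 ]
r1 [ 0.4751 -0.0185  0.009 ]
r2 [0.4765 0.0334 0.009 ]
r3 [ 0.5027 -0.0195  0.009 ]
r4 [0.5041 0.0328 0.009 ]
green [ 0.4871 -0.086   0.009 ]
blueT [0.5484 0.0051 0.009 ]
blueL [ 0.5795 -0.0315  0.009 ]
blueR [0.5817 0.0413 0.009 ]
[ 0.4355 -0.1352  0.016 ]
[0.4416 0.0599 0.016 ]
[ 0.6308 -0.1405  0.016 ]
```

View pics/w3c.png

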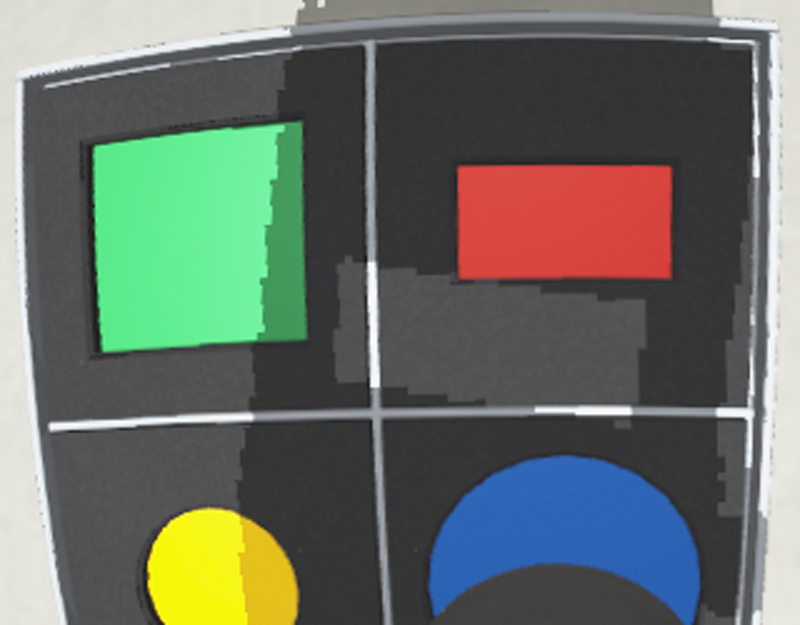

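```bash
python3 -c "
from h import *
n='pics/w3.png'
i=cv2.imread(n); crop(i,240,230,170,200,4,'pics/w3d.png')
print(wpt(n,323,364,.0971+.0434), wproj(n,[.5777,.0029,.1405]))
n='pics/w2.png'
print(wpt(n,323,364,.053))"
```

```text
[0.575  0.0026 0.1405] (np.float64(324.0951750785185), np.float64(370.32204574686904))
[0.4364 0.3501 0.053 ]
```

View pics/w3d.png

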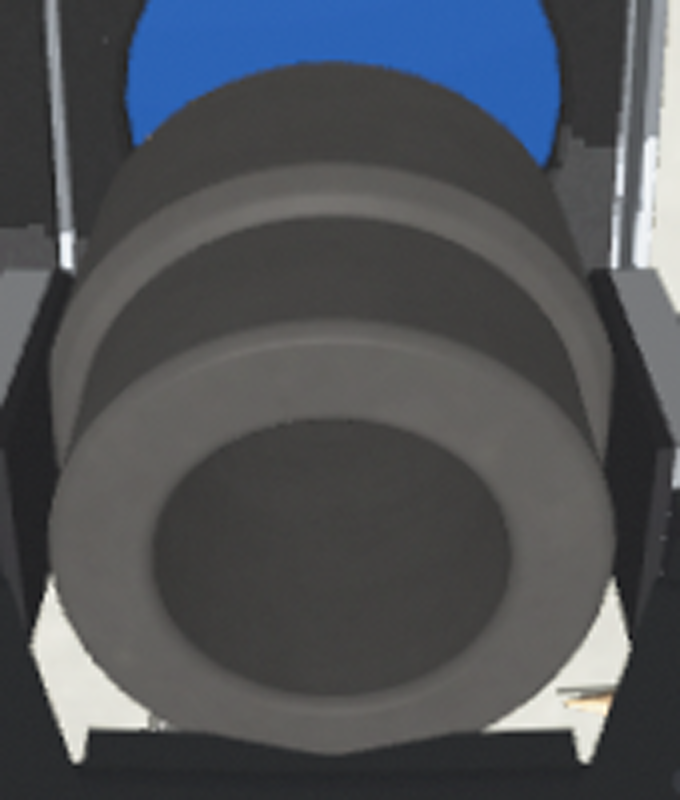

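Call:
{"method": "send_rows", "body": {
  "steps": [
    [[0.7, 0.007, 0.002, -0.02, 0], [0.7, 0.007, 0.002, -0.045, 0], [0.7, 0.007, 0.002, -0.063, 0], [0.7, 0.007, 0.002, -0.07, 0], [0.7, 0.007, 0.002, -0.073, 0], [0.7, 0.007, 0.002, -0.075, 0], [0.7, 0.007, 0.002, -0.076, 0], [0.7, 0.007, 0.002, -0.077, 0]]
  ]
}}

```text
t: 5.42
tcp_pos: [0.5867, 0.0052, 0.0217]
tool_rot: [-0.494, 0.506, 0.493, 0.506]
force: [0.3, -0.6, -6.0]
finger_gap: 0.623
```

Call:
{"method": "send_rows", "body": {
  "steps": [
    [[0.7, 0, 0, -0.001, 0], [0.7, 0, 0, -0.002, 0], [0.7, 0, 0, -0.002, 0]]
  ]
}}

```text
t: 5.8
tcp_pos: [0.5863, 0.0053, 0.0192]
tool_rot: [-0.494, 0.506, 0.494, 0.506]
force: [0.2, -0.3, -5.9]
finger_gap: 0.629
```

Call:
{"method": "send_rows", "body": {
  "steps": [
    [[0.7, -0.002, -0.001, -0.0005, 0], [0.7, -0.002, -0.001, -0.001, 0], [0.7, -0.002, -0.001, -0.001, 0], [0.7, -0.002, -0.001, -0.0015, 0], [0.7, -0.002, -0.001, -0.0015, 0]]
  ]
}}

```text
t: 6.42
tcp_pos: [0.5842, 0.0042, 0.0187]
tool_rot: [-0.494, 0.506, 0.494, 0.506]
force: [-3.3, -0.7, 5.4]
finger_gap: 0.628
```

Call:
{"method": "send_rows", "body": {
  "steps": [
    [[0.3, 0, 0, 0, 0], [0.22, 0, 0, 0, 0], [0.16, 0, 0, 0, 0], [0.16, 0, 0, 0, 0], [0.16, 0, 0, 0.015, 0], [0.16, 0, 0, 0.05, 0], [0.16, 0, 0, 0.09, 0], [0.16, 0, 0, 0.09, 0]]
  ]
}}

```text
t: 7.42
tcp_pos: [0.5872, 0.0039, 0.1121]
tool_rot: [-0.496, 0.504, 0.491, 0.508]
force: [0.3, -0.4, -0.6]
finger_gap: 0.84
```

```bash
python3 -c "
from h import *
snap('pics/w4.png')"
```

```text
t 7.425 tcp [0.5872 0.0039 0.1121] jaw yaw 88.58957220813753 F [ 0.3204 -0.3748 -0.6262] gap 0.8396678835969028
```

View pics/w4.png

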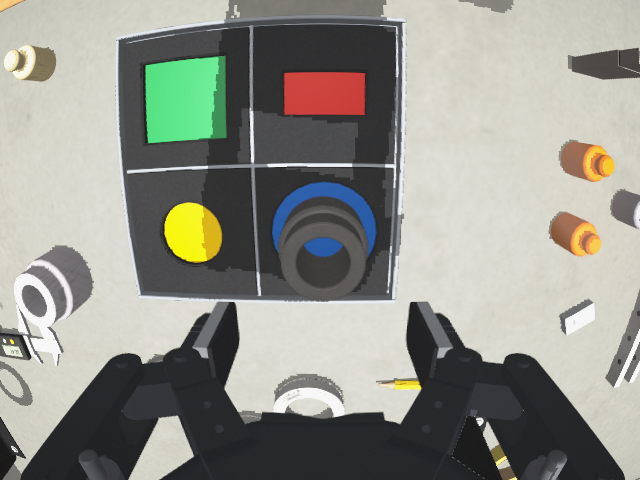

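Call:
{"method": "send_rows", "body": {
  "steps": [
    [[0.1, -0.03, -0.045, 0, 0], [0, -0.06, -0.09, 0, 0], [0, -0.09, -0.135, 0, 0], [0, -0.12, -0.18, 0, 0], [0, -0.155, -0.22, 0, 0], [0, -0.155, -0.22, 0, 0], [0, -0.155, -0.22, 0, 0]]
  ]
}}

```text
t: 8.35
tcp_pos: [0.4291, -0.2153, 0.1074]
tool_rot: [-0.493, 0.506, 0.494, 0.506]
force: [0.4, -0.1, 0.9]
finger_gap: 1.003
```

```bash
python3 -c "
from h import *
n='pics/w4.png'
print('master',wpt(n,323,259,.062),'blue front',wpt(n,324,182,.009))
snap('pics/w5.png')
i=cv2.imread('pics/w5.png'); crop(i,250,200,150,120,5,'pics/w5c.png')"
```

```text
master [0.5829 0.0039 0.062 ] blue front [0.5485 0.0055 0.009 ]
t 8.35 tcp [ 0.4291 -0.2153  0.1074] jaw yaw 88.52622740179561 F [ 0.3505 -0.0985  0.9155] gap 1.0032805759995032
```

View pics/w5.png

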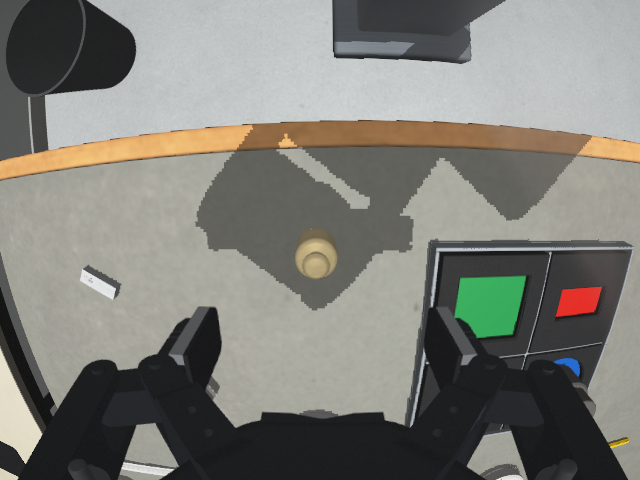

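View pics/w5c.png

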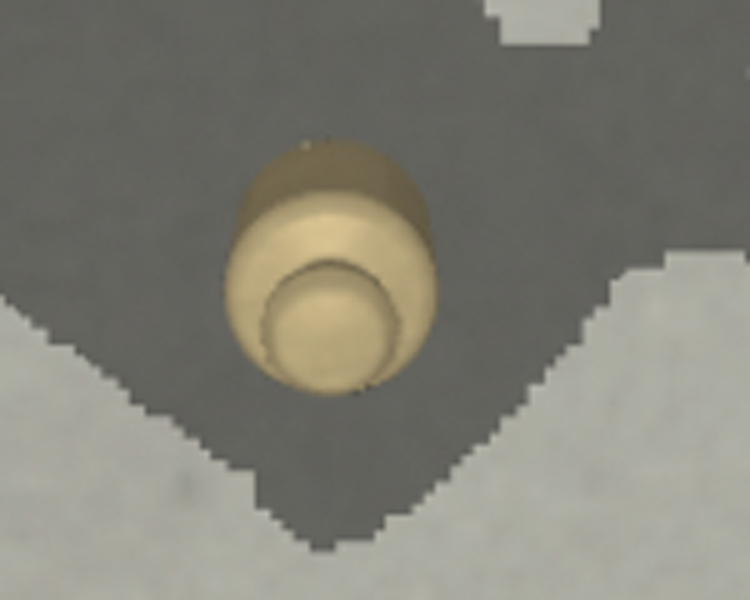

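```bash
python3 -c "
from h import *
n='pics/w5.png'
print(wpt(n,316,266,.042),wpt(n,316.2,258,.03))"
```

```text
[ 0.4344 -0.2196  0.042 ] [ 0.4337 -0.2196  0.03  ]
```

Call:
{"method": "send_rows", "body": {
  "steps": [
    [[0, 0.005, -0.004, -0.02, 0], [0, 0.005, -0.004, -0.05, 0], [0, 0.005, -0.004, -0.075, 0], [0, 0.005, -0.004, -0.092, 0], [0.1, 0.005, -0.004, -0.099, 0], [0.3, 0.005, -0.004, -0.1, 0], [0.5, 0.005, -0.004, -0.1, 0], [0.7, 0.005, -0.004, -0.1, 0]]
  ]
}}

```text
t: 9.4
tcp_pos: [0.4348, -0.2198, 0.0085]
tool_rot: [-0.494, 0.506, 0.493, 0.506]
force: [0.2, 3.3, 3.3]
finger_gap: 0.306
```

Call:
{"method": "send_rows", "body": {
  "steps": [
    [[0.85, 0, 0, 0, 0], [0.95, 0, 0, 0, 0], [0.95, 0, 0, 0, 0]]
  ]
}}

```text
t: 9.78
tcp_pos: [0.4348, -0.2198, 0.0086]
tool_rot: [-0.494, 0.506, 0.493, 0.506]
force: [1.5, 1.9, 5.6]
finger_gap: 0.295
```

Call:
{"method": "send_rows", "body": {
  "steps": [
    [[0.95, 0, 0, 0.01, 0], [0.95, 0, 0, 0.04, 0], [0.95, 0, 0, 0.07, 0], [0.95, 0.03, 0.03, 0.08, 0], [0.95, 0.07, 0.065, 0.08, 0], [0.95, 0.11, 0.1, 0.08, 0], [0.95, 0.146, 0.13, 0.07, 0], [0.95, 0.146, 0.13, 0.06, 0]]
  ]
}}

```text
t: 10.78
tcp_pos: [0.583, -0.0877, 0.068]
tool_rot: [-0.496, 0.505, 0.494, 0.506]
force: [0.2, -0.3, -2.3]
finger_gap: 0.293
```

Call:
{"method": "send_rows", "body": {
  "steps": [
    [[0.95, 0, 0, 0, 0], [0.95, 0, 0, 0, 0]]
  ]
}}

```text
t: 11.02
tcp_pos: [0.5791, -0.0905, 0.0677]
tool_rot: [-0.493, 0.507, 0.494, 0.506]
force: [0.3, -0.2, -2.3]
finger_gap: 0.292
```

```bash
python3 -c "
from h import *
snap('pics/w6.png')"
```

```text
t 11.025 tcp [ 0.5791 -0.0905  0.0677] jaw yaw 88.50219907205457 F [ 0.3391 -0.191  -2.3441] gap 0.2920934184937648
```

View pics/w6.png

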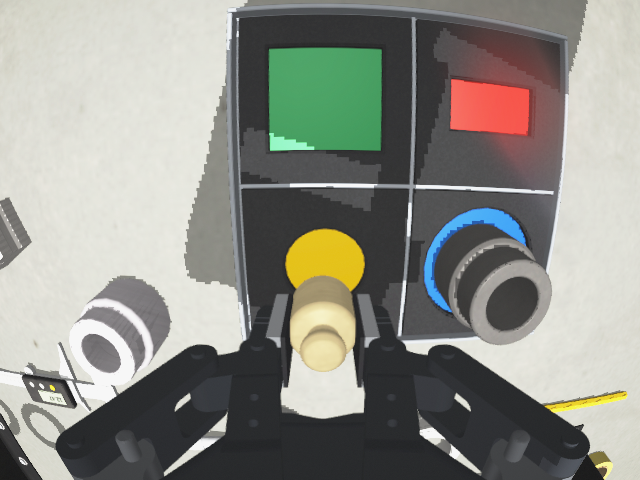

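```bash
python3 -c "
from h import *
n='pics/w6.png'
print('yf',wpt(n,325,229,.009),wpt(n,285,264,.009),wpt(n,365,264,.009),'knob',wpt(n,323,349,.0677-.0086+.042),'green',wpt(n,269,48,.009),wpt(n,381,48,.009),wpt(n,270,150,.009),wpt(n,381,151,.009),'bright',wpt(n,102,355,.053))"
```

```text
yf [ 0.5595 -0.0888  0.009 ] [ 0.5801 -0.1127  0.009 ] [ 0.5814 -0.066   0.009 ] knob [ 0.5772 -0.0907  0.1011] green [ 0.4578 -0.1161  0.009 ] [ 0.4592 -0.0562  0.009 ] [ 0.5141 -0.1175  0.009 ] [ 0.5162 -0.0573  0.009 ] bright [ 0.62   -0.2228  0.053 ]
```

Call:
{"method": "send_rows", "body": {
  "steps": [
    [[0.95, 0.003, 0.001, -0.015, 0], [0.95, 0.003, 0.001, -0.032, 0], [0.95, 0.003, 0.001, -0.042, 0], [0.95, 0.003, 0.001, -0.046, 0], [0.95, 0.003, 0.001, -0.047, 0], [0.95, 0.003, 0.001, -0.048, 0], [0.95, 0.003, 0.001, -0.049, 0], [0.95, 0.003, 0.001, -0.049, 0]]
  ]
}}

```text
t: 12.08
tcp_pos: [0.5836, -0.0887, 0.0191]
tool_rot: [-0.494, 0.506, 0.494, 0.506]
force: [-0.4, -0.7, -2.5]
finger_gap: 0.295
```

Call:
{"method": "send_rows", "body": {
  "steps": [
    [[0.95, -0.001, 0, -0.0005, 0], [0.95, -0.001, 0, -0.001, 0], [0.95, -0.001, 0, -0.0015, 0], [0.95, -0.001, 0, -0.002, 0], [0.95, -0.001, 0, -0.002, 0]]
  ]
}}

```text
t: 12.7
tcp_pos: [0.5824, -0.0887, 0.0177]
tool_rot: [-0.494, 0.506, 0.494, 0.506]
force: [-1.3, 0.6, 5.0]
finger_gap: 0.291
```

Call:
{"method": "send_rows", "body": {
  "steps": [
    [[0.6, 0, 0, 0, 0], [0.5, 0, 0, 0, 0], [0.45, 0, 0, 0, 0], [0.45, 0, 0, 0, 0], [0.45, 0, 0, 0.015, 0], [0.45, 0, 0, 0.05, 0], [0.4, 0, 0, 0.1, 0], [0.3, 0, 0, 0.12, 0]]
  ]
}}

```text
t: 13.7
tcp_pos: [0.5841, -0.0892, 0.1409]
tool_rot: [-0.496, 0.505, 0.492, 0.507]
force: [0.4, -1.3, 0.7]
finger_gap: 0.697
```

Call:
{"method": "send_rows", "body": {
  "steps": [
    [[0.2, 0, 0, 0, 0.0], [0, -0.01, -0.06, 0, 0.15], [0, -0.02, -0.12, 0, 0.3], [0, -0.025, -0.18, 0, 0.45], [0, -0.026, -0.24, -0.02, 0.55], [0, -0.026, -0.248, -0.03, 0.55], [0, -0.026, -0.248, -0.03, 0.55]]
  ]
}}

```text
t: 14.58
tcp_pos: [0.5548, -0.3359, 0.1045]
tool_rot: [-0.61, 0.353, 0.614, 0.354]
force: [0.6, 0.8, 0.3]
finger_gap: 1.001
```

```bash
python3 -c "
from h import *
snap('pics/w7.png')"
```

```text
t 14.575 tcp [ 0.5548 -0.3359  0.1045] jaw yaw 119.97097420650131 F [0.5638 0.805  0.2572] gap 1.000703303365917
```

View pics/w7.png

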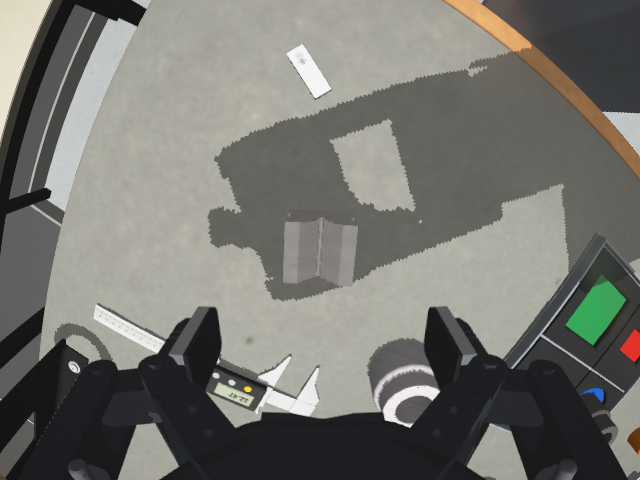

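```bash
python3 -c "
from h import *
i=cv2.imread('pics/w7.png'); crop(i,260,190,120,110,6,'pics/w7c.png')"
```

```text
(no output)
```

View pics/w7c.png

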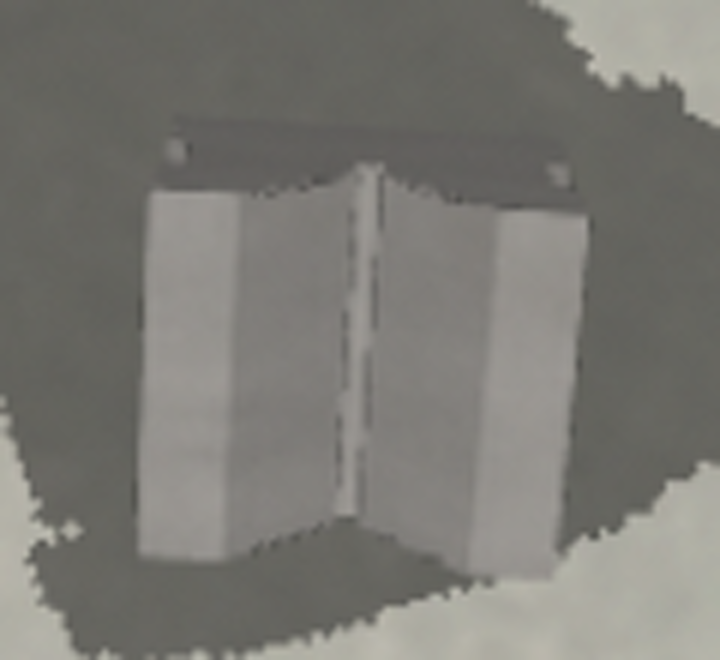

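```bash
python3 -c "
from h import *
n='pics/w7.png'
P=[wpt(n,260+a/6,190+b/6,.034) for a,b in [(150,190),(588,213),(137,555),(555,578)]]
print(np.mean(P,0))
a=lambda v:(np.degrees(np.arctan2(v[1],v[0])),np.linalg.norm(v))
print(a(P[1]-P[0]),a(P[3]-P[2]),a(P[2]-P[0]),a(P[3]-P[1]))"
```

```text
[ 0.5557 -0.338   0.034 ]
(np.float64(116.71532185118626), np.float64(0.04356656815949885)) (np.float64(116.36621814968736), np.float64(0.044007309843220876)) (np.float64(26.069979699787538), np.float64(0.03956415806762935)) (np.float64(26.707135907805373), np.float64(0.03982978416462692))
```

Call:
{"method": "send_rows", "body": {
  "steps": [
    [[0, 0.001, -0.002, -0.02, -0.061], [0, 0.001, -0.002, -0.05, -0.061], [0, 0.001, -0.002, -0.075, -0.061], [0, 0.001, -0.002, -0.09, -0.061], [0.1, 0.001, -0.002, -0.096, -0.061], [0.25, 0.001, -0.002, -0.097, -0.061], [0.35, 0.001, -0.002, -0.097, -0.061], [0.45, 0.001, -0.002, -0.097, -0.061]]
  ]
}}

```text
t: 15.62
tcp_pos: [0.5574, -0.3385, 0.0106]
tool_rot: [0.602, -0.372, -0.602, -0.372]
force: [-0.4, 1.1, -0.8]
finger_gap: 0.553
```

Call:
{"method": "send_rows", "body": {
  "steps": [
    [[0.6, 0, 0, 0, 0], [0.8, 0, 0, 0, 0], [0.8, 0, 0, 0, 0], [0.8, 0, 0, 0, 0]]
  ]
}}

```text
t: 16.12
tcp_pos: [0.5574, -0.3385, 0.0107]
tool_rot: [-0.602, 0.372, 0.602, 0.372]
force: [-1.1, 2.5, 4.7]
finger_gap: 0.503
```

Call:
{"method": "send_rows", "body": {
  "steps": [
    [[0.8, 0, 0, 0.01, 0], [0.8, 0, 0, 0.04, 0], [0.8, 0, 0, 0.08, 0], [0.8, -0.01, 0.03, 0.09, -0.1], [0.8, -0.025, 0.08, 0.09, -0.2], [0.8, -0.04, 0.13, 0.09, -0.3], [0.8, -0.055, 0.18, 0.09, -0.4], [0.8, -0.065, 0.225, 0.09, -0.489]]
  ]
}}

```text
t: 17.12
tcp_pos: [0.4914, -0.1122, 0.0998]
tool_rot: [-0.493, 0.507, 0.493, 0.507]
force: [0.8, -0.7, -5.4]
finger_gap: 0.501
```

Call:
{"method": "send_rows", "body": {
  "steps": [
    [[0.8, -0.005, 0.026, -0.01, 0], [0.8, -0.005, 0.026, -0.03, 0], [0.8, -0.005, 0.026, -0.03, 0], [0.8, -0.005, 0.026, -0.03, 0]]
  ]
}}

```text
t: 17.62
tcp_pos: [0.4881, -0.0883, 0.0702]
tool_rot: [-0.494, 0.506, 0.493, 0.506]
force: [-0.3, -0.0, -4.3]
finger_gap: 0.507
```

```bash
python3 -c "
from h import *
snap('pics/w8.png')"
```

```text
t 17.625 tcp [ 0.4881 -0.0883  0.0702] jaw yaw 88.55454896796859 F [-0.3106 -0.0184 -4.3145] gap 0.5070518434253789
```

View pics/w8.png

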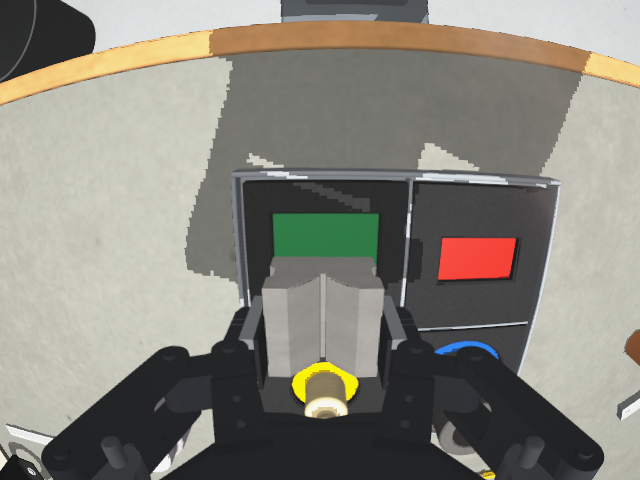

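```bash
python3 -c "
from h import *
n='pics/w8.png'
i=cv2.imread(n); crop(i,230,200,180,220,3,'pics/w8c.png')
print(wpt(n,272,213,.009),wpt(n,379,213,.009))
for a in [(263.5,289),(383,289),(266,377),(381,377)]: print(wpt(n,*a,.0935))
print('red',[wpt(n,*a,.009) for a in [(442,237),(517,238),(439,281),(514,278)]])"
```

```text
[ 0.4591 -0.1166  0.009 ] [ 0.4606 -0.0559  0.009 ]
[ 0.4668 -0.1093  0.0935]
[ 0.4679 -0.0666  0.0935]
[ 0.5068 -0.1122  0.0935]
[ 0.5081 -0.0655  0.0935]
red [array([ 0.4758, -0.0173,  0.009 ]), array([0.4777, 0.0348, 0.009 ]), array([ 0.5044, -0.0168,  0.009 ]), array([0.5054, 0.0371, 0.009 ])]
```

View pics/w8c.png

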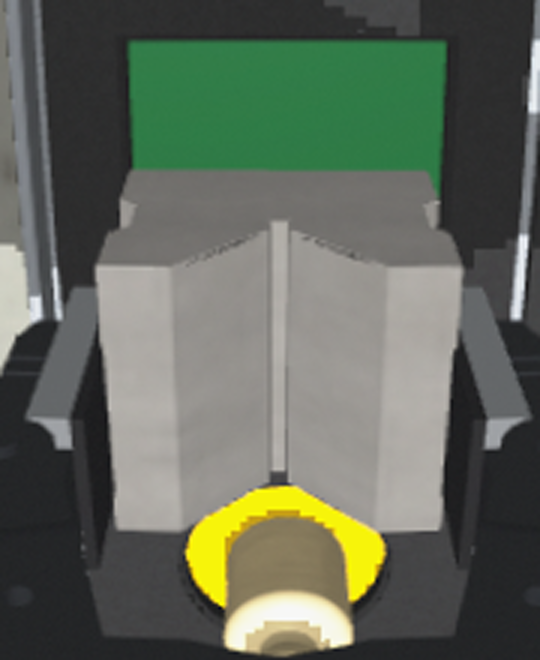

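Call:
{"method": "send_rows", "body": {
  "steps": [
    [[0.8, 0, 0.001, -0.015, 0], [0.8, 0, 0.001, -0.032, 0], [0.8, 0, 0.001, -0.042, 0], [0.8, 0, 0.001, -0.046, 0], [0.8, 0, 0.001, -0.048, 0], [0.8, 0, 0.001, -0.049, 0], [0.8, 0, 0.001, -0.05, 0], [0.8, 0, 0.001, -0.05, 0]]
  ]
}}

```text
t: 18.68
tcp_pos: [0.4876, -0.0867, 0.02]
tool_rot: [-0.494, 0.506, 0.494, 0.506]
force: [0.0, -0.7, -3.4]
finger_gap: 0.502
```

Call:
{"method": "send_rows", "body": {
  "steps": [
    [[0.8, 0, 0, -0.0005, 0], [0.8, 0, 0, -0.001, 0], [0.8, 0, 0, -0.0013, 0], [0.8, 0, 0, -0.0013, 0]]
  ]
}}

```text
t: 19.18
tcp_pos: [0.4876, -0.0867, 0.0196]
tool_rot: [-0.494, 0.506, 0.493, 0.506]
force: [-1.3, 0.2, 7.1]
finger_gap: 0.503
```

Call:
{"method": "send_rows", "body": {
  "steps": [
    [[0.45, 0, 0, 0, 0], [0.35, 0, 0, 0, 0], [0.33, 0, 0, 0, 0], [0.33, 0, 0, 0, 0], [0.33, 0, 0, 0.015, 0], [0.33, 0, 0, 0.05, 0], [0.3, 0, 0, 0.1, 0], [0.2, 0, 0, 0.12, 0]]
  ]
}}

```text
t: 20.18
tcp_pos: [0.4886, -0.0871, 0.142]
tool_rot: [-0.496, 0.505, 0.492, 0.507]
force: [-0.3, -0.5, -1.3]
finger_gap: 0.794
```

Call:
{"method": "send_rows", "body": {
  "steps": [
    [[0.1, 0, 0.0, 0, -0.17], [0, -0.01, 0.04, 0, -0.35], [0, -0.01, 0.09, 0, -0.53], [0, -0.02, 0.14, 0, -0.71], [0, -0.02, 0.19, 0, -0.89], [0, -0.03, 0.24, 0, -1.07], [0, -0.035, 0.29, 0, -1.25], [0, -0.035, 0.306, 0, -1.43]]
  ]
}}

```text
t: 21.18
tcp_pos: [0.4515, 0.2217, 0.1395]
tool_rot: [-0.052, 0.705, 0.052, 0.705]
force: [0.7, -1.4, -0.0]
finger_gap: 1.003
```

Call:
{"method": "send_rows", "body": {
  "steps": [
    [[0, 0, 0, 0, -0.15], [0, 0, 0, 0, -0.15], [0, 0, 0, 0, -0.15]]
  ]
}}

```text
t: 21.55
tcp_pos: [0.4524, 0.2191, 0.139]
tool_rot: [-0.001, 0.707, 0.001, 0.707]
force: [-0.3, -0.4, -0.1]
finger_gap: 1.0
```

```bash
python3 -c "
from h import *
snap('pics/w9.png')
i=cv2.imread('pics/w9.png'); crop(i,250,180,160,150,5,'pics/w9c.png')"
```

```text
t 21.55 tcp [0.4524 0.2191 0.139 ] jaw yaw 0.11377167900833698 F [-0.2745 -0.3832 -0.1163] gap 0.9996595118930428
```

View pics/w9.png

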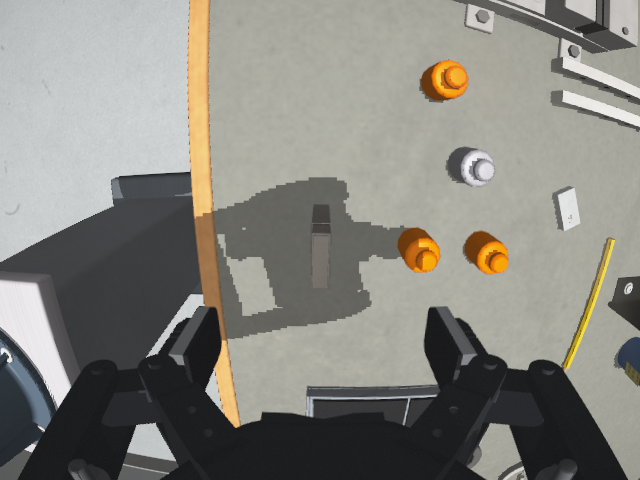

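View pics/w9c.png

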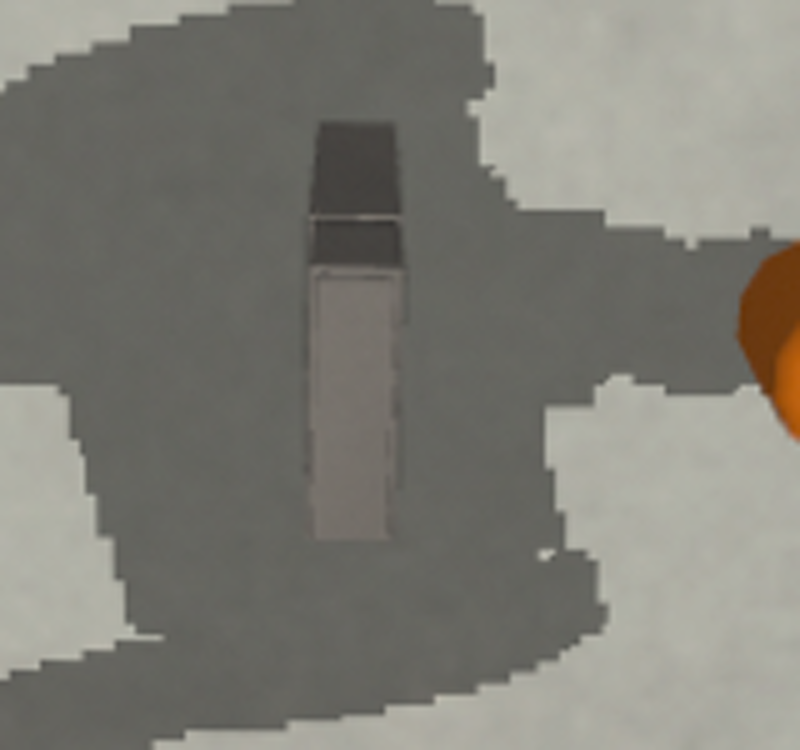

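```bash
python3 -c "
from h import *
n='pics/w9.png'
f=lambda a,b,z:wpt(n,250+a/5,180+b/5,z)
P=[f(*c,.078) for c in [(309,267),(405,267),(310,540),(391,540)]]
print(P,np.mean(P,0)); print(f(318,122,0),f(395,122,0))
print('orange',wpt(n,425,262,.045),wpt(n,419,232,.0))"
```

```text
[array([0.4476, 0.2362, 0.078 ]), array([0.4586, 0.2362, 0.078 ]), array([0.4474, 0.2019, 0.078 ]), array([0.4572, 0.2019, 0.078 ])] [0.4527 0.2191 0.078 ]
[0.4469 0.2365 0.    ] [0.4588 0.2365 0.    ]
orange [0.5255 0.2058 0.045 ] [0.5318 0.2145 0.    ]
```

Call:
{"method": "send_rows", "body": {
  "steps": [
    [[0.4, 0, 0, 0, -0.015], [0.55, 0, 0, 0, -0.015], [0.6, 0, 0, 0, -0.015], [0.6, 0, 0, 0, -0.015]]
  ]
}}

```text
t: 22.1
tcp_pos: [0.4524, 0.2192, 0.1385]
tool_rot: [0.005, 0.707, -0.005, 0.707]
force: [0.0, 0.1, 0.2]
finger_gap: 0.394
```

Call:
{"method": "send_rows", "body": {
  "steps": [
    [[0.6, 0, 0, -0.02, 0], [0.6, 0, 0, -0.05, 0], [0.6, 0, 0, -0.08, 0], [0.6, 0, 0, -0.105, 0], [0.6, 0, 0, -0.12, 0], [0.6, 0, 0, -0.126, 0], [0.6, 0, 0, -0.126, 0]]
  ]
}}

```text
t: 22.98
tcp_pos: [0.4526, 0.2194, 0.0126]
tool_rot: [0.005, 0.707, -0.005, 0.707]
force: [-0.5, -0.9, 0.5]
finger_gap: 0.399
```

```bash
python3 -c "
from h import *
snap('pics/w10.png')"
```

```text
t 22.975 tcp [0.4526 0.2194 0.0126] jaw yaw -0.840926439814636 F [-0.4581 -0.8631  0.5327] gap 0.39904186545687587
```

View pics/w10.png

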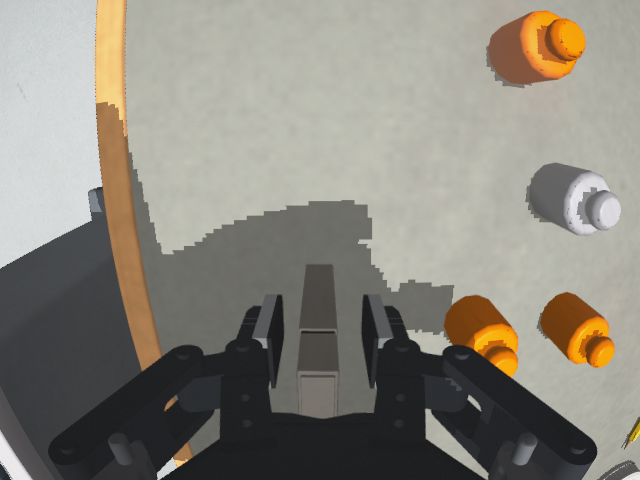

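Call:
{"method": "send_rows", "body": {
  "steps": [
    [[0.68, 0, 0, 0, 0], [0.74, 0, 0, 0, 0], [0.8, 0, 0, 0, 0], [0.85, 0, 0, 0, 0], [0.9, 0, 0, 0, 0], [1, 0, 0, 0, 0], [1, 0, 0, 0, 0], [1, 0, 0, 0, 0]]
  ]
}}

```text
t: 24.02
tcp_pos: [0.4519, 0.2192, 0.0126]
tool_rot: [0.005, 0.707, -0.005, 0.707]
force: [-2.6, 0.8, 4.5]
finger_gap: 0.138
```

Call:
{"method": "send_rows", "body": {
  "steps": [
    [[1, 0, 0, 0.005, 0], [1, 0, 0, 0.02, 0], [1, 0, 0, 0.05, 0], [1, 0, 0, 0.08, 0], [1, 0, 0, 0.09, 0], [1, 0, 0, 0.09, 0]]
  ]
}}

```text
t: 24.78
tcp_pos: [0.4529, 0.2194, 0.1032]
tool_rot: [0.005, 0.706, -0.005, 0.708]
force: [0.1, 0.8, -3.4]
finger_gap: 0.134
```

```bash
python3 -c "
from h import *
snap('pics/w11.png')
cv2.imwrite('pics/side11.png',manip.snapshot('side')[:,:,::-1])
cv2.imwrite('pics/top11.png',manip.snapshot('top')[:,:,::-1])"
```

```text
t 24.775 tcp [0.4529 0.2194 0.1032] jaw yaw -0.8463387585082912 F [ 0.145   0.7682 -3.4316] gap 0.13396602366031005
```

View pics/w11.png

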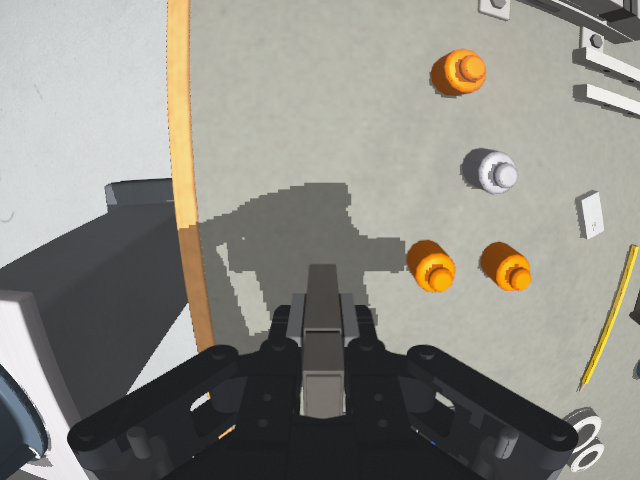

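View pics/side11.png

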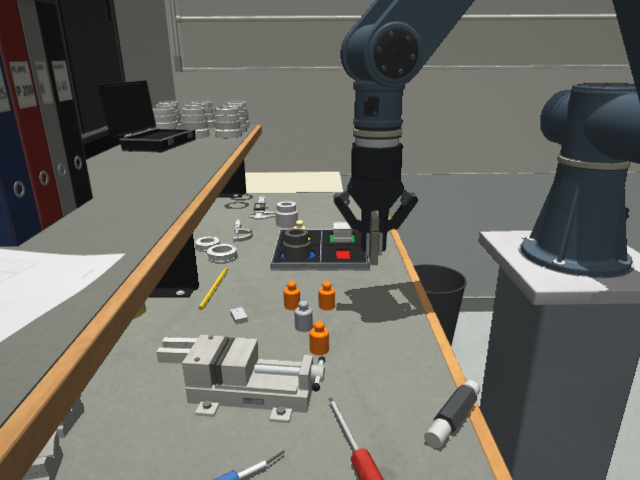

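Call:
{"method": "send_rows", "body": {
  "steps": [
    [[1, 0.007, -0.04, 0, -0.012], [1, 0.014, -0.085, 0, -0.012], [1, 0.022, -0.13, 0, -0.012], [1, 0.03, -0.17, 0, -0.012], [1, 0.037, -0.212, 0, -0.012], [1, 0.037, -0.212, -0.02, -0.012], [1, 0.037, -0.212, -0.03, -0.012], [1, 0.037, -0.212, -0.03, -0.012]]
  ]
}}

```text
t: 25.92
tcp_pos: [0.4881, 0.0079, 0.0712]
tool_rot: [0.01, 0.708, -0.009, 0.706]
force: [0.0, 0.5, -3.0]
finger_gap: 0.133
```

```bash
python3 -c "
from h import *
snap('pics/w12.png')
i=cv2.imread('pics/w12.png'); crop(i,200,180,250,250,2.4,'pics/w12c.png')"
```

```text
t 25.925 tcp [0.4881 0.0079 0.0712] jaw yaw -1.5012382937808448 F [ 0.0206  0.5338 -2.9518] gap 0.13340084511528602
```

View pics/w12.png

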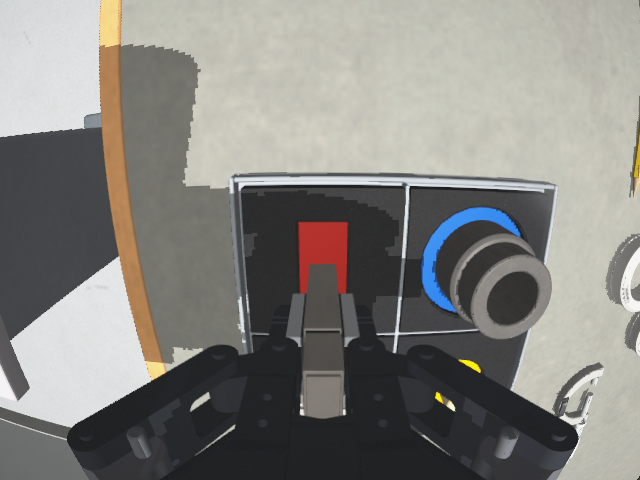

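View pics/w12c.png

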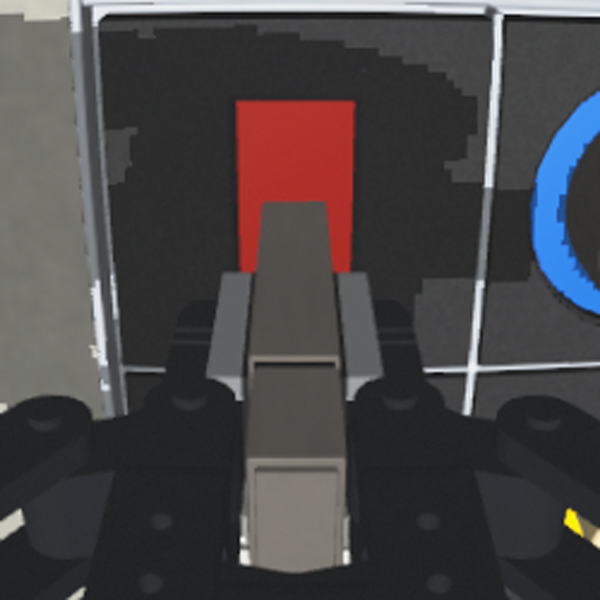

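```bash
python3 -c "
from h import *
n='pics/w12.png'
f=lambda a,b,z:wpt(n,200+a/2.4,180+b/2.4,z)
print(f(236,100,.009),f(355,100,.009)); b=.0712-.0126
print('base far edge',f(264,202,b),f(326,202,b)); print('top far',f(245,462,b+.078),f(348,462,b+.078))"
```

```text
[0.4761 0.0321 0.009 ] [0.5044 0.0314 0.009 ]
base far edge [0.4842 0.0252 0.0586] [0.4958 0.0249 0.0586]
top far [0.4848 0.0251 0.1366] [0.4959 0.0248 0.1366]
```

Call:
{"method": "send_rows", "body": {
  "steps": [
    [[1, 0, -0.001, -0.015, 0], [1, 0, -0.001, -0.03, 0], [1, 0, -0.001, -0.04, 0], [1, 0, -0.001, -0.044, 0], [1, 0, -0.001, -0.046, 0], [1, 0, -0.001, -0.047, 0], [1, 0, -0.001, -0.048, 0], [1, 0, -0.001, -0.048, 0]]
  ]
}}

```text
t: 26.98
tcp_pos: [0.4896, 0.0063, 0.0247]
tool_rot: [0.009, 0.707, -0.009, 0.707]
force: [0.7, -0.7, -2.8]
finger_gap: 0.138
```

Call:
{"method": "send_rows", "body": {
  "steps": [
    [[1, -0.001, 0, -0.001, 0], [1, -0.001, 0, -0.002, 0], [1, -0.001, 0, -0.0025, 0], [1, -0.001, 0, -0.003, 0], [1, -0.001, 0, -0.003, 0]]
  ]
}}

```text
t: 27.6
tcp_pos: [0.4884, 0.0063, 0.0216]
tool_rot: [0.009, 0.707, -0.009, 0.707]
force: [0.0, 0.3, -1.1]
finger_gap: 0.131
```

Call:
{"method": "send_rows", "body": {
  "steps": [
    [[1, 0, 0, -0.0005, 0], [1, 0, 0, -0.0008, 0], [1, 0, 0, -0.0008, 0], [1, 0, 0, -0.0008, 0]]
  ]
}}

```text
t: 28.1
tcp_pos: [0.4884, 0.0063, 0.0216]
tool_rot: [0.009, 0.707, -0.009, 0.707]
force: [-0.9, 0.1, 7.6]
finger_gap: 0.134
```

Contact. Open slowly and symmetrically, then look before lifting.

Call:
{"method": "send_rows", "body": {
  "steps": [
    [[0.85, 0, 0, 0.0003, 0], [0.8, 0, 0, 0.0003, 0], [0.75, 0, 0, 0.0003, 0], [0.7, 0, 0, 0.0003, 0], [0.65, 0, 0, 0.0003, 0], [0.6, 0, 0, 0.0003, 0], [0.6, 0, 0, 0.0003, 0]]
  ]
}}

```text
t: 28.98
tcp_pos: [0.4884, 0.0063, 0.021]
tool_rot: [0.009, 0.707, -0.009, 0.707]
force: [-0.8, -0.3, 0.3]
finger_gap: 0.399
```

```bash
python3 -c "
from h import *
snap('pics/w13.png')"
```

```text
t 28.975 tcp [0.4884 0.0063 0.021 ] jaw yaw -1.5285188024579932 F [-0.7945 -0.2636  0.2533] gap 0.39892520266596176
```

View pics/w13.png

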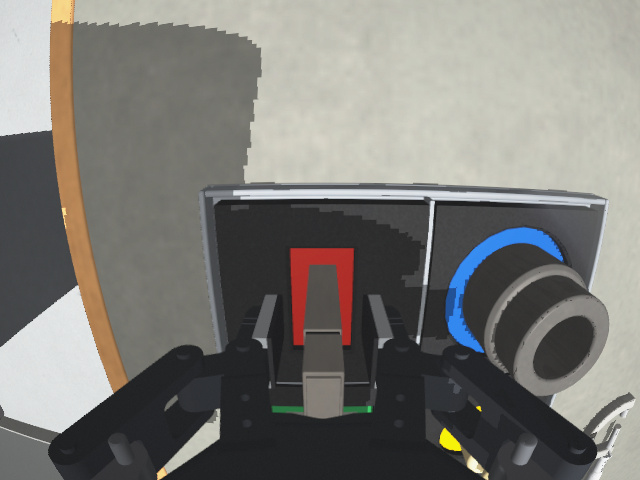

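Block stands free in the red recess (308–337 px, with recess at 290–353). Lift straight up and clear.

Call:
{"method": "send_rows", "body": {
  "steps": [
    [[0.6, 0, 0, 0.01, 0], [0.6, 0, 0, 0.03, 0], [0.6, 0, 0, 0.06, 0], [0.6, 0, 0, 0.09, 0], [0.6, 0, 0, 0.12, 0], [0.6, 0, 0, 0.16, 0], [0.6, 0, 0, 0.16, 0]]
  ]
}}

```text
t: 29.9
tcp_pos: [0.4904, 0.006, 0.1843]
tool_rot: [0.009, 0.704, -0.01, 0.71]
force: [0.5, 0.5, -1.0]
finger_gap: 0.4
```

Call:
{"method": "send_rows", "body": {
  "steps": [
    [[0.6, -0.02, 0.04, 0, 0], [0.6, -0.03, 0.09, 0, 0], [0.6, -0.03, 0.14, 0, 0], [0.6, -0.03, 0.18, 0, 0], [0.6, -0.03, 0.18, 0, 0], [0.6, -0.03, 0.18, 0, 0]]
  ]
}}

```text
t: 30.65
tcp_pos: [0.4577, 0.1859, 0.1804]
tool_rot: [0.009, 0.708, -0.009, 0.706]
force: [-0.0, -0.2, -0.7]
finger_gap: 0.398
```

```bash
python3 -c "
from h import *
snap('pics/w14.png')
a=manip.snapshot('side')[:,:,::-1]; b=manip.snapshot('top')[:,:,::-1]
x=cv2.resize(a[180:300,190:430],(720,360),interpolation=2); crop(np.ascontiguousarray(b),285,185,100,95,6,'pics/t14.png'); cv2.imwrite('pics/s14.png',x)"
```

```text
t 30.65 tcp [0.4577 0.1859 0.1804] jaw yaw -1.498976604071684 F [-0.0316 -0.2119 -0.6951] gap 0.3977184702138336
```

View pics/s14.png

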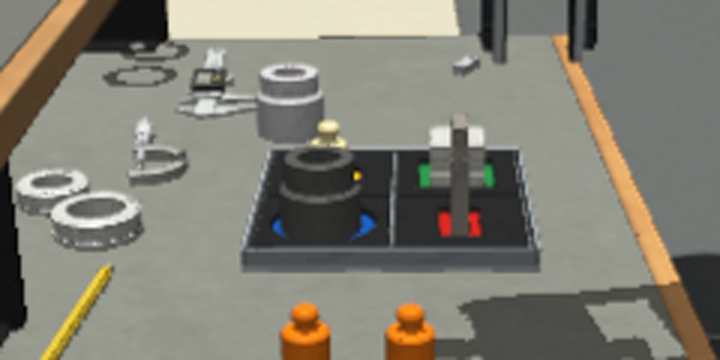

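View pics/t14.png

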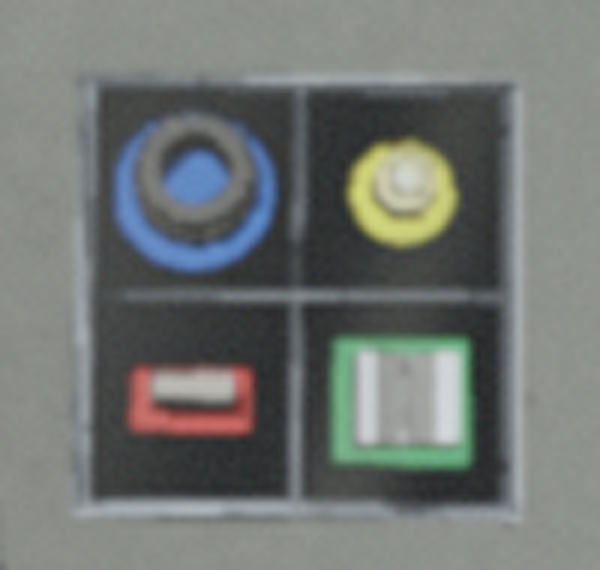

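View pics/w14.png

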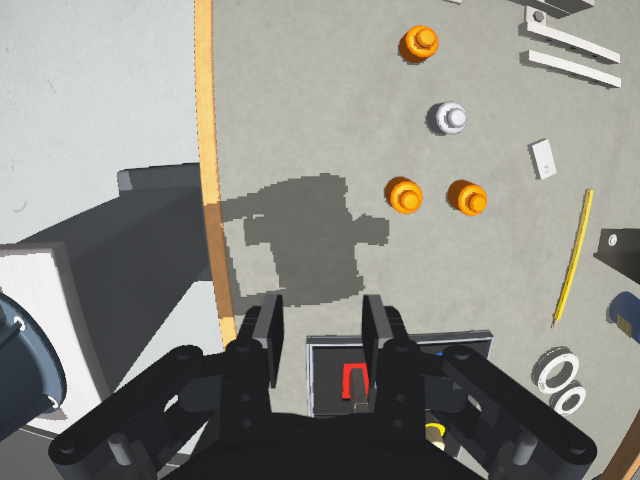

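```bash
python3 -c "
from station import manip
print(manip.sign_off())"
```

```text
the job is handed in; nothing more can be done
None
```

All four standards are packed in the caddy, in the order asked: master in blue, brass weight in yellow, V-block (groove up) in green and setting block in red. I handed the job in at about 31 s of the 109 s allowed.

- **Setting down:** I lowered each part in small steps until the wrist force showed contact, about 5–8 N. Then I opened the jaws partway and lifted away.
- **Last checks:** The final top and side pictures show all four upright inside their recesses. The bright bush, steel weight and orange weights are where they started. The arm was clear, with under 1 N of wrist force.
- **Disagreement:** The top camera read positions 4–8 mm off the wrist camera, mostly in x. I used the wrist values, and the part and recess sizes measured from them matched the given ones to within about 2 mm.
- **Not checked:** I judged flatness only from the pictures and contact heights, because I did not measure tilt separately.

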